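# Unload the digestion rotor and show a vessel's foot to the inspection camera

### The arm

A 6-joint arm with a two-finger parallel gripper is mounted at the origin on the work surface. World frame = base frame: x ahead of the robot, y to its left, z up, the work surface at z = 0. Lengths are in m, angles in degrees, forces in N, time in s.
With the tool pointing down it reaches from about 0.275 to 0.875 m from the base axis. Payload 12.5 kg.
Tool frame: the origin (TCP) lies on the centre line of the jaws, within the pads' length; the fingertips stand 8 mm ahead of it and the grasp point (between the pads) lies 11 mm behind it; z points along the fingers, y is the line along which they close (so a half turn about z gives the same grasp; the last joint's range is limited). The gripper opens to 85 mm and grips with 20 to 120 N. Pads are 22 mm wide; open, the fingers measure 114 mm over their backs; the gripper's body (76 mm by 85 mm) begins 54 mm behind the grasp point. The pads swing forward as they close: fully open they stand 13 mm farther back than shut.
Start: joints at [-78.243, 20.094, 94.641, -0, 65.266, -4.847], TCP at [0.157, -0.527, 0.239] pointing down, gripper open.
Joint ranges: [-157.81, 157.81], [-45, 120.19], [0.68, 151.7], [-89.99, 269.99], [4.06, 180], [-164.3, 164.3]. Speed limits (degrees/s): [127.2, 127.2, 159.86, 180, 180, 180].

### API

Orientations are given as a 3x3 rotation matrix whose columns are the frame's x, y, z axes.
In Python, from bench import manip gives the robot as it stands.
- The arm moves only by the tool jog_arm, never from a script. Its argument "plan" is a list of rows, each an object of numbers: "tx", "ty", "tz": the shift along the world's x, y, z in cm; "twist": the turn about the world's z in rad; "grip": the closure, from 0 (fully open) to 1 (shut). A call has 1 to 20 rows; each row shifts and turns the commanded pose from where the row before left it; what a row does not reach is not made up. A row lasts 1/12 s, in which the tool goes at most 41.7 mm and 7.16 degrees, less where a joint would pass 70% of its speed; a pose out of reach is approached as far as the arm can. A call with a gripper value outside its range is refused whole. The fingers move at their own pace and stop on an object; "squeeze" is the grip in N (left out, the last holds). Time passes only in rows, so rows that do not move let the fingers close. It gives the time, the measured TCP pose, the force, the opening and the grip force at its end, in the units of the state.
- manip.get_obs(): the state, without advancing time (a new reading comes with each control period).
- manip.grab_frame(name): name is "side" or "top" or "wrist"; returns (picture, depth): 420x560x3 uint8, blue, green, red; 420x560 float32, m along the optical axis (not along the pixel's ray), 0 where there is no reading.
- manip.calibration(name): a dict with "vfov" (degrees; the focal length in pixels is half the picture's height over the tangent of half this angle, whatever the lens; pixels are square), "cx", "cy" (the principal point, pixels), "rvec" (rotation vector, rad) and "tvec" (3), from world to camera coordinates, as OpenCV has them. Camera axes: x right, y down, z forward; pixel columns grow to the right and rows downward; lengths in m; the calibration is good to about 2 mm. A picture is of the moment at which its call begins: read the wrist's pose just before it. calibration takes no time and is no camera call; for the wrist camera it gives the pose at the moment of the call.
- manip.job_done(): hands the job in; it is judged then, once.
The state is a dict: "t": time; "joints": joint angles; "dq": joint speeds; "effort": joint torques, N m; "position": TCP position; "tool_rot": TCP orientation; "force": force on the tool from outside, world axes, zero at the start; "moment": the same for the moment, N m; "width": finger opening in m; "finger_force": force on a finger pad.
Only numpy, scipy, OpenCV 4.12 (cv2) and the standard library are available. Lean on these libraries where they do the work, as an engineer would, in place of code of your own. Each camera call takes 0.05 s, during which the arm holds its last target. There are 200 camera calls.

### The job

Unload the digestion rotor: set the two blue-capped vessels upright into free cells of the divided crate, one per cell and without dropping them, and leave the white-capped vessels and the other things on the bench where they are. Only then draw the red-capped vessel out of the rotor and lean it over about 45 degrees, cap end up, so that its foot squarely faces the lens of the inspection camera, centred and about 7 cm in front of it. Finish while holding it still there in the gripper, touching nothing else.

Things in the scene. Friction and masses are not known exactly. Their poses are not given: they have to be found in the camera images.
- rotor: white round rotor, 224 mm across, fixed, does not turn. Origin: centre of its underside, on the bench; z up. Six pockets on a 75 mm radius, 60 degrees apart, the first along its x. A vessel stands 12 mm above the bench in a collar (inside 39, outside 53 mm wide, top 90 mm up; the hub is no higher), its top 162 mm up. In four pockets, in varying order: two blue caps, one red, one white.
- blue_a_mid (a point): first blue-capped digestion vessel: upright beige tube 150 mm tall, 32 mm diameter; its uppermost 45 mm is a blue screw cap 34 mm across; about 200 g. This point is its centre, half-way up (75 mm above the foot), z along its axis towards the cap. At the start it stands in one of the six pockets of the rotor.
- blue_b_mid (a point): second blue-capped digestion vessel: upright beige tube 150 mm tall, 32 mm diameter; its uppermost 45 mm is a blue screw cap 34 mm across; about 200 g. This point is its centre, half-way up (75 mm above the foot), z along its axis towards the cap. At the start it stands in one of the six pockets of the rotor.
- red_mid (a point): the red-capped digestion vessel: upright beige tube 150 mm tall, 32 mm diameter; its uppermost 45 mm is a red screw cap 34 mm across; about 200 g. This point is its centre, half-way up (75 mm above the foot), z along its axis towards the cap. At the start it stands in one of the six pockets of the rotor.
- blue_a_foot (a point): centre of the flat foot of the first blue-capped vessel
- blue_b_foot (a point): centre of the flat foot of the second blue-capped vessel
- red_foot (a point): centre of the flat foot of the red-capped vessel, 75 mm below its centre along its axis
- blue_a: the first blue-capped vessel again; origin at the centre of its foot, z towards the cap
- blue_b: the second blue-capped vessel again; origin at the centre of its foot, z towards the cap
- red: the red-capped vessel again; origin at the centre of its foot, z towards the cap
- crate: grey divided crate, fixed, 122 mm (its x) by 180 mm (its y), 70 mm tall, walls and floor 6 mm thick. Origin: centre of its underside; z up. 2 by 3 cells, 52 mm wide inside, 58 mm between centres: centres at x = -29, +29 mm, y = -58, 0, +58 mm. The two at y = -58 mm hold white-capped vessels; the other four are free.
- inspector: inspection camera on a round grey foot (80 mm diameter) with a steel post, fixed to the bench. Origin: centre of the underside of the foot. Its front (-x) looks more or less towards the robot.
- inspector_head: head of the inspection camera, fixed: a purple ring lamp (68 mm across, white face) around a dark lens. Origin: centre of the lens face, 120 mm above the bench; its z axis is the viewing direction, out of the lens, up at 45 degrees and to the front of the camera, roughly back towards the robot.
- white_a_mid (a point): white-capped digestion vessel: upright beige tube 150 mm tall, 32 mm diameter; its uppermost 45 mm is a white screw cap 34 mm across; about 200 g. This point is its centre, half-way up (75 mm above the foot), z along its axis towards the cap. Stands in a crate cell (x = +29 mm, y = -58 mm); a bystander.
- white_b_mid (a point): white-capped digestion vessel: upright beige tube 150 mm tall, 32 mm diameter; its uppermost 45 mm is a white screw cap 34 mm across; about 200 g. This point is its centre, half-way up (75 mm above the foot), z along its axis towards the cap. Stands in a crate cell (x = -29 mm, y = -58 mm); a bystander.
- white_c_mid (a point): white-capped digestion vessel: upright beige tube 150 mm tall, 32 mm diameter; its uppermost 45 mm is a white screw cap 34 mm across; about 200 g. This point is its centre, half-way up (75 mm above the foot), z along its axis towards the cap. Stands in a rotor pocket; a bystander.
- beaker_mid (a point): glass beaker, 70 mm diameter, 85 mm tall, at the side of the bench; point on its axis 40 mm up; a bystander
- wash_bottle_mid (a point): white bottle with a yellow cap, 64 mm diameter, 170 mm tall, at the side of the bench; point on its axis 40 mm up; a bystander
- acid_jar_mid (a point): amber jar with a black lid, 70 mm diameter, 90 mm tall, at the side of the bench; point on its axis 40 mm up; a bystander
- cap_wrench_grip (a point): small steel wrench lying flat at the left side of the bench; point on its handle; a bystander

How it is judged (in metres and radians):
On the way, in this order (a step that is already met when the one before it is completed fails the run):
1. both blue-capped vessels stand released in crate cells while the red-capped one is still in the rotor (x of blue_a_foot in the frame of crate between -0.058 and 0.058 m and y of blue_a_foot in the frame of crate between -0.087 and 0.087 m and z of blue_a_foot in the frame of crate between -0.01 and 0.016 m and angle between each of blue_a_mid, blue_b_mid's own z axis and vertical below 0.15 rad and contact force between each of blue_a, blue_b and the fingers below 0.1 N and x of blue_b_foot in the frame of crate between -0.058 and 0.058 m and y of blue_b_foot in the frame of crate between -0.087 and 0.087 m and z of blue_b_foot in the frame of crate between -0.01 and 0.016 m and height (world z) of red_foot below 0.03 m and angle between red's own z axis and vertical below 0.2 rad), for 0.2 s.
2. the red-capped vessel is drawn out of the rotor in the gripper (height (world z) of red_foot above 0.1 m and contact force between red and the fingers above 0.5 N and contact force between red and rotor below 0.1 N), for 0.2 s.
At the end, for the whole second after the job is handed in: Both blue-capped vessels stand released in crate cells, upright within 0.15 rad. The red-capped one is held still by the fingers alone, cap end up, foot 40 to 100 mm in front of the lens, within 30 mm of the lens axis in x and y, axes within 0.27 rad, touching neither camera, rotor nor crate (all of step 2 and x of blue_a_foot in the frame of crate between -0.058 and 0.058 m and y of blue_a_foot in the frame of crate between -0.087 and 0.087 m and z of blue_a_foot in the frame of crate between -0.01 and 0.016 m and angle between each of blue_a_mid, blue_b_mid's own z axis and vertical below 0.15 rad and contact force between each of blue_a, blue_b and the fingers below 0.1 N and x of blue_b_foot in the frame of crate between -0.058 and 0.058 m and y of blue_b_foot in the frame of crate between -0.087 and 0.087 m and z of blue_b_foot in the frame of crate between -0.01 and 0.016 m and x of red_foot in the frame of inspector_head between -0.03 and 0.03 m and y of red_foot in the frame of inspector_head between -0.03 and 0.03 m and z of red_foot in the frame of inspector_head between 0.04 and 0.1 m and angle between the z axis of red and the z axis of inspector_head, either way round below 0.27 rad and angle between red's own z axis and vertical below 1.2 rad and linear speed of red below 0.03 m/s and contact force between red and inspector below 0.1 N and contact force between red and crate below 0.1 N); the arm keeps its last pose, push and grip.
It fails at once if a bystander is shifted by more than 40 mm or tipped (distance of any of white_a_mid, white_b_mid, white_c_mid, beaker_mid, wash_bottle_mid, acid_jar_mid, cap_wrench_grip from where it was at the start of the episode above 0.04 m or angle between any of white_a_mid, white_b_mid, white_c_mid, beaker_mid, wash_bottle_mid, acid_jar_mid's own z axis and vertical above 0.5 rad).
It fails at once if a vessel is dropped (falls freely faster than 0.6 m/s) ((contact force between blue_a and the fingers below 0.05 N and linear speed of blue_a above 0.6 m/s) or (contact force between blue_b and the fingers below 0.05 N and linear speed of blue_b above 0.6 m/s) or (contact force between red and the fingers below 0.05 N and linear speed of red above 0.6 m/s)).
It also fails if it takes over 64 s, if anything falls off the work surface, if the arm or the gripper's body presses on something with over 40 N, if the wrist force passes 120 N, or if a joint passes its speed limit or range.

## Working session

There is one attempt and no reset: what is moved stays moved. The work goes in short steps, Python scripts to look and compute and a tool call to move; the robot and the scene stay as the last step left them, time stands still between calls to the robot, and variables do not carry over. Pictures are saved under pics/ and viewed, at most 10 in all, crops included, and the job is handed in when it is done.

Besides the shell and the picture viewer there is one more tool, called after "Emit:" as a command line: name --argument value ..., lists and objects as JSON in quotes. jog_arm: Moves the arm, as the interface text tells. Its arguments: {"type":"object","properties":{"plan":{"type":"array"},"squeeze":{"type":"number"}},"required":["plan"]}

```bash
mkdir -p pics; cat > h.py <<'E'
import numpy as np, cv2
from bench import manip
def cal(n):
    c=manip.calibration(n); f=210/np.tan(np.radians(c["vfov"])/2)
    R=cv2.Rodrigues(np.array(c["rvec"],float))[0]; t=np.array(c["tvec"],float).ravel()
    return f,c["cx"],c["cy"],R,t
def cloud(n):
    c=cal(n); im,d=manip.grab_frame(n); f,cx,cy,R,t=c
    v,u=np.mgrid[:420,:560]; P=np.stack([(u-cx)*d/f,(v-cy)*d/f,d],-1)
    W=(P-t)@R; W[d==0]=np.nan
    return im,W
E
python3 - <<'E'
from h import *
print(manip.get_obs())
for n in("top","side"):
    im,W=cloud(n); cv2.imwrite(f"pics/{n}0.png",im); np.savez(f"{n}0.npz",im=im,W=W)
E
```

```text
{'t': 0.0, 'joints': array([-7.82412360e+01,  2.01256869e+01,  9.46790036e+01, -1.11406505e-03,
        6.52668635e+01, -4.84801921e+00]), 'dq': array([-0.03611732, -0.0839192 , -0.02937979, -0.00122873, -0.06434917,
       -0.02114329]), 'effort': array([ 3.83197748e-04, -5.06096935e+01, -2.91402233e+01, -5.84787676e-05,
        4.51926462e-03, -1.34842196e-05]), 'position': array([ 0.15713325, -0.52671598,  0.2387319 ]), 'tool_rot': array([[ 9.58286429e-01,  2.85809458e-01, -2.71795275e-04],
       [ 2.85809573e-01, -9.58285658e-01,  1.21904512e-03],
       [ 8.79571118e-05, -1.24587609e-03, -9.99999220e-01]]), 'force': array([ 0.09023695,  0.33823585, -0.25410695]), 'moment': array([-0.05195926, -0.01173906, -0.03802727]), 'finger_force': 0.0, 'width': 0.08525792960759454}
```

View pics/top0.png

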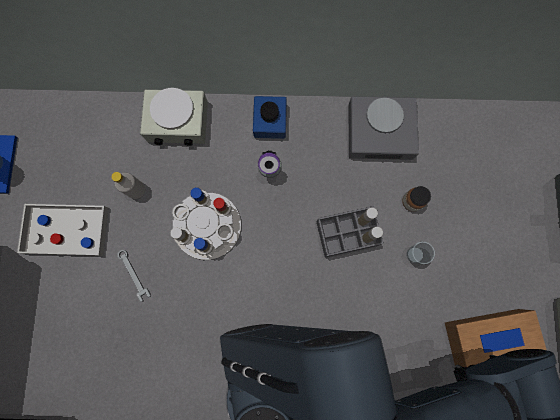

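View pics/side0.png

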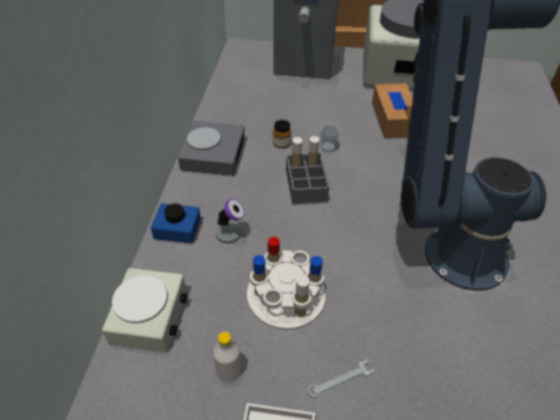

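```bash
cat > m.py <<'E'
from h import *
d=np.load("top0.npz"); im=d["im"].astype(int); W=d["W"]
def rep(n,m,box):
    u0,u1,v0,v1=box; k=np.zeros(m.shape,bool); k[v0:v1,u0:u1]=m[v0:v1,u0:u1]
    p=W[k]; print(n,len(p),np.nanmedian(p,0).round(4),(np.nanmin(p,0)/2+np.nanmax(p,0)/2).round(4)); return p
z=W[...,2]; top=(z>.15)&(z<.175)
for n,u,v in(("blueA",197,194),("red",220,204),("whitec",179,233),("blueB",201,244),("wa",371,213),("wb",376,233)):
    rep(n,top,(u-11,u+11,v-11,v+11))
q=rep("rotor",(z>.006)&(z<.2),(165,250,180,265)).astype(np.float32)
print("rotor circ",cv2.minEnclosingCircle(q[q[:,2]<.06][:,:2].copy()))
q=rep("cratewall",(z>.06)&(z<.08),(310,390,195,265)).astype(np.float32)
print("crate rect",cv2.minAreaRect(q[:,:2].copy()))
rep("lens",(z>.08)&(z<.2),(250,290,145,185))
# ring lamp: white face plane
k=np.zeros(z.shape,bool);k[145:185,250:290]=1
k&=(z>.09)&(z<.16); p=W[k]; c=np.median(p,0); U,S,V=np.linalg.svd(p-c); print("plane n",V[2],S)
q=W[160:190,250:290].reshape(-1,3); q=q[(q[:,2]>.004)&(q[:,2]<.03)].astype(np.float32); print("foot",len(q),cv2.minEnclosingCircle(q[:,:2].copy()))
for n in("top",):
    a=cv2.resize(d["im"][140:265,160:290],None,fx=6,fy=6,interpolation=cv2.INTER_CUBIC)[:600,:780]; cv2.imwrite("pics/top_crop.png",a)
E
python3 m.py
```

```text
blueA 107 [0.6005 0.2239 0.1634] [0.6006 0.2238 0.1606]
red 110 [0.5719 0.1545 0.1628] [0.572  0.1559 0.1593]
whitec 114 [0.4811 0.273  0.1628] [0.4821 0.2736 0.1602]
blueB 114 [0.4528 0.2035 0.1632] [0.4525 0.2048 0.1603]
wa 106 [ 0.5551 -0.2935  0.1568] [ 0.5549 -0.2939  0.1562]
wb 105 [ 0.4993 -0.3074  0.1568] [ 0.4991 -0.3076  0.1567]
rotor 3899 [0.5202 0.2036 0.0874] [0.5435 0.2207 0.0883]
rotor circ ((0.5486711859703064, 0.2204308807849884), 0.17732864618301392)
cratewall 570 [ 0.5127 -0.238   0.0682] [ 0.5148 -0.2441  0.0695]
crate rect ((0.5143240690231323, -0.2451731562614441), (0.12215676158666611, 0.1811227947473526), 13.90584659576416)
lens 392 [0.7105 0.013  0.124 ] [0.7224 0.0149 0.1134]
plane n [-0.52849981 -0.04601776  0.84768527] [0.35698125 0.33274832 0.21618029]
foot 231 ((0.7030247449874878, 0.014998912811279297), 0.08134377002716064)
```

```bash
python3 - <<'E'
from h import *
d=np.load("side0.npz");W=d["W"];im=d["im"].astype(int);z=W[...,2]
b,g,r=im[...,0],im[...,1],im[...,2]
# purple lamp & white face
k=np.zeros(z.shape,bool);k[190:240,205:255]=1;k&=(z>.08)&(z<.2)
p=W[k];print(len(p),p.min(0),p.max(0),np.median(p,0))
f=k&(im.min(-1)>150);p=W[f];print("white face",len(p),np.median(p,0),p.mean(0))
if len(p)>10:
    U,S,V=np.linalg.svd(p-p.mean(0));print(V[2],S)
top=(z>.145)&(z<.175)
for n,u,v in(("red",274,241),("blueA",259,260),("blueB",316,262),("wa",297,143),("wb",314,143)):
    m=np.zeros(z.shape,bool);m[v-14:v+6,u-10:u+10]=1;m&=top;print(n,m.sum(),np.median(W[m],0))
E
```

```text
427 [ 0.6838023  -0.01698974  0.08006183] [0.76232226 0.05414727 0.14446352] [0.71759056 0.02893648 0.11614637]
white face 95 [0.70652269 0.01608723 0.11997522] [0.70666741 0.01528156 0.11923295]
[-0.72939369 -0.04923498  0.68232014] [0.161443   0.15013087 0.01670736]
red 112 [0.57319114 0.16084449 0.16096648]
blueA 123 [0.60166326 0.22997797 0.16128155]
blueB 136 [0.45395939 0.21143302 0.16043036]
wa 71 [ 0.55642317 -0.28616409  0.15328346]
wb 72 [ 0.50056825 -0.2986527   0.15259185]
```

View pics/top_crop.png

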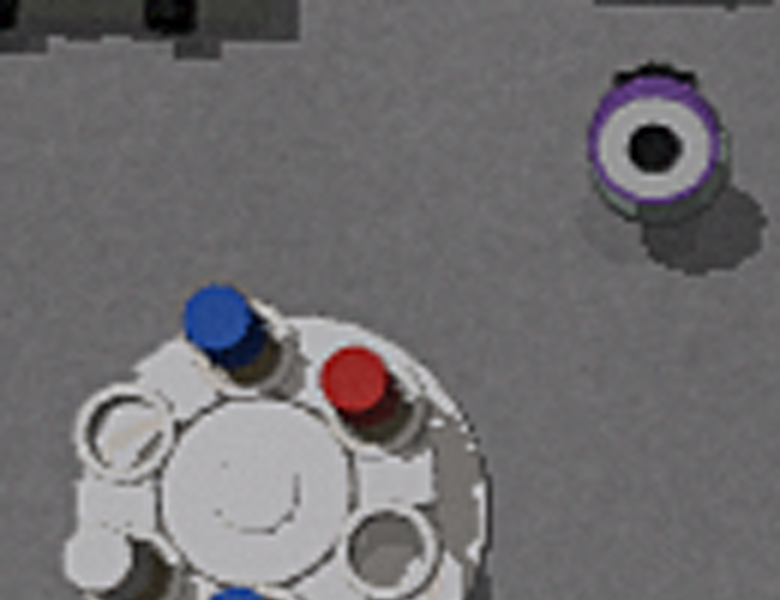

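The top view shows the four vessels on opposite pockets of a 75 mm circle centred at (0.527, 0.214). Blue is at px (197,194) and (201,244), red at (220,204). The crate is centred at (0.514, -0.245) and turned 13.9°. The lens is at about (0.707, 0.0155, 0.12). All of this agrees with the given sizes, so I'll go above the near blue vessel.

Emit:
jog_arm --plan '[{"tx":1.48,"ty":3.66,"twist":0.0706,"grip":0},{"tx":1.48,"ty":3.66,"twist":0.0706,"grip":0},{"tx":1.48,"ty":3.66,"twist":0.0706,"grip":0},{"tx":1.48,"ty":3.66,"twist":0.0706,"grip":0},{"tx":1.48,"ty":3.66,"twist":0.0706,"grip":0},{"tx":1.48,"ty":3.66,"twist":0.0706,"grip":0},{"tx":1.48,"ty":3.66,"twist":0.0706,"grip":0},{"tx":1.48,"ty":3.66,"twist":0.0706,"grip":0},{"tx":1.48,"ty":3.66,"twist":0.0706,"grip":0},{"tx":1.48,"ty":3.66,"twist":0.0706,"grip":0},{"tx":1.48,"ty":3.66,"twist":0.0706,"grip":0},{"tx":1.48,"ty":3.66,"twist":0.0706,"grip":0},{"tx":1.48,"ty":3.66,"twist":0.0706,"grip":0},{"tx":1.48,"ty":3.66,"twist":0.0706,"grip":0},{"tx":1.48,"ty":3.66,"twist":0.0706,"grip":0},{"tx":1.48,"ty":3.66,"twist":0.0706,"grip":0},{"tx":1.48,"ty":3.66,"twist":0.0706,"grip":0},{"tx":1.48,"ty":3.66,"twist":0.0706,"grip":0},{"tx":1.48,"ty":3.66,"twist":0.0706,"grip":0},{"tx":1.48,"ty":3.66,"twist":0.0706,"grip":0}]' --squeeze 50

```text
invalid input
```

Emit:
jog_arm --plan '[{"tx":1.48,"ty":3.66,"tz":0.0,"twist":0.07,"grip":0.0},{"tx":1.48,"ty":3.66,"tz":0.0,"twist":0.07,"grip":0.0},{"tx":1.48,"ty":3.66,"tz":0.0,"twist":0.07,"grip":0.0},{"tx":1.48,"ty":3.66,"tz":0.0,"twist":0.07,"grip":0.0}]' --squeeze 50

```text
t: 0.43
position: [0.2165, -0.3788, 0.2388]
tool_rot: [[0.84, 0.542, -0.0], [0.542, -0.84, 0.001], [0.0, -0.001, -1.0]]
force: [0.9, -1.2, -0.1]
width: 0.0851
finger_force: 0.0
```

Emit:
jog_arm --plan '[{"tx":1.475,"ty":3.65,"tz":0,"twist":0.0706,"grip":0},{"tx":1.475,"ty":3.65,"tz":0,"twist":0.0706,"grip":0},{"tx":1.475,"ty":3.65,"tz":0,"twist":0.0706,"grip":0},{"tx":1.475,"ty":3.65,"tz":0,"twist":0.0706,"grip":0},{"tx":1.475,"ty":3.65,"tz":0,"twist":0.0706,"grip":0},{"tx":1.475,"ty":3.65,"tz":0,"twist":0.0706,"grip":0},{"tx":1.475,"ty":3.65,"tz":0,"twist":0.0706,"grip":0},{"tx":1.475,"ty":3.65,"tz":0,"twist":0.0706,"grip":0},{"tx":1.475,"ty":3.65,"tz":0,"twist":0.0706,"grip":0},{"tx":1.475,"ty":3.65,"tz":0,"twist":0.0706,"grip":0},{"tx":1.475,"ty":3.65,"tz":0,"twist":0.0706,"grip":0},{"tx":1.475,"ty":3.65,"tz":0,"twist":0.0706,"grip":0},{"tx":1.475,"ty":3.65,"tz":0,"twist":0.0706,"grip":0},{"tx":1.475,"ty":3.65,"tz":0,"twist":0.0706,"grip":0},{"tx":1.475,"ty":3.65,"tz":0,"twist":0.0706,"grip":0},{"tx":1.475,"ty":3.65,"tz":0,"twist":0.0706,"grip":0}]'

```text
t: 1.77
position: [0.4525, 0.2055, 0.2391]
tool_rot: [[-0.132, 0.991, -0.0], [0.991, 0.132, -0.0], [-0.0, -0.0, -1.0]]
force: [1.0, -1.1, -0.4]
width: 0.0854
finger_force: 0.0
```

Emit:
jog_arm --plan '[{"tx":0,"ty":0,"tz":0,"twist":0,"grip":0},{"tx":0,"ty":0,"tz":0,"twist":0,"grip":0}]'

```text
t: 1.93
position: [0.4522, 0.2046, 0.2386]
tool_rot: [[-0.131, 0.991, -0.001], [0.991, 0.131, -0.0], [-0.0, -0.001, -1.0]]
force: [-0.5, -1.0, 0.1]
width: 0.0848
finger_force: 0.0
```

```bash
python3 - <<'E'
from h import *
im,W=cloud("wrist"); z=W[...,2]; cv2.imwrite("pics/w1.png",im)
b,g,r=[im[...,i].astype(int) for i in range(3)]
top=(z>.15)&(z<.17)
for n,m in(("blue",(b>r+40)&top),("red",(r>b+50)&top)):
    N,l,s,c=cv2.connectedComponentsWithStats(m.astype(np.uint8))
    for i in range(1,N):
        if s[i,4]>60: p=W[l==i]; print(n,s[i],np.median(p,0).round(4),((p.min(0)+p.max(0))/2).round(4))
print(manip.get_obs()["position"])
E
```

```text
blue [ 252  199   48   44 1637] [0.4519 0.2082 0.1619] [0.4522 0.2075 0.1593]
blue [ 469  198   50   46 1704] [0.6002 0.227  0.1619] [0.6006 0.2265 0.161 ]
red [410 283  37  37 900] [0.5753 0.1617 0.162 ] [0.5732 0.1582 0.1618]
[0.45192809 0.2034606  0.23869355]
```

Emit:
jog_arm --plan '[{"tx":0,"ty":0.15,"tz":-3,"twist":0,"grip":0},{"tx":0,"ty":0,"tz":-3,"twist":0,"grip":0},{"tx":0,"ty":0,"tz":-3,"twist":0,"grip":0},{"tx":0,"ty":0,"tz":-2,"twist":0,"grip":0},{"tx":0,"ty":0,"tz":-1.5,"twist":0,"grip":0},{"tx":0,"ty":0,"tz":0,"twist":0,"grip":0.4},{"tx":0,"ty":0,"tz":0,"twist":0,"grip":1},{"tx":0,"ty":0,"tz":0,"twist":0,"grip":1},{"tx":0,"ty":0,"tz":0,"twist":0,"grip":1},{"tx":0,"ty":0,"tz":0,"twist":0,"grip":1},{"tx":0,"ty":0,"tz":0,"twist":0,"grip":1},{"tx":0,"ty":0,"tz":0,"twist":0,"grip":1}]' --squeeze 50

```text
t: 2.98
position: [0.4531, 0.205, 0.1157]
tool_rot: [[-0.128, 0.992, 0.002], [0.992, 0.128, 0.001], [0.0, 0.002, -1.0]]
force: [-1.1, -1.4, 5.5]
width: 0.0327
finger_force: 49.4
```

Emit:
jog_arm --plan '[{"tx":0,"ty":0,"tz":1,"twist":0,"grip":1},{"tx":0,"ty":0,"tz":2,"twist":0,"grip":1},{"tx":0,"ty":0,"tz":3,"twist":0,"grip":1},{"tx":0,"ty":0,"tz":3,"twist":0,"grip":1},{"tx":0,"ty":0,"tz":3,"twist":0,"grip":1},{"tx":0.137,"ty":-2.86,"tz":0,"twist":-0.104,"grip":1},{"tx":0.137,"ty":-2.86,"tz":0,"twist":-0.104,"grip":1},{"tx":0.137,"ty":-2.86,"tz":0,"twist":-0.104,"grip":1},{"tx":0.137,"ty":-2.86,"tz":0,"twist":-0.104,"grip":1},{"tx":0.137,"ty":-2.86,"tz":0,"twist":-0.104,"grip":1},{"tx":0.137,"ty":-2.86,"tz":0,"twist":-0.104,"grip":1},{"tx":0.137,"ty":-2.86,"tz":0,"twist":-0.104,"grip":1},{"tx":0.137,"ty":-2.86,"tz":0,"twist":-0.104,"grip":1},{"tx":0.137,"ty":-2.86,"tz":0,"twist":-0.104,"grip":1},{"tx":0.137,"ty":-2.86,"tz":0,"twist":-0.104,"grip":1},{"tx":0.137,"ty":-2.86,"tz":0,"twist":-0.104,"grip":1},{"tx":0.137,"ty":-2.86,"tz":0,"twist":-0.104,"grip":1},{"tx":0.137,"ty":-2.86,"tz":0,"twist":-0.104,"grip":1},{"tx":0.137,"ty":-2.86,"tz":0,"twist":-0.104,"grip":1}]'

```text
t: 4.57
position: [0.4712, -0.1969, 0.2354]
tool_rot: [[0.972, 0.236, 0.001], [0.236, -0.972, -0.0], [0.001, 0.0, -1.0]]
force: [0.5, 0.3, -2.7]
width: 0.0325
finger_force: 50.2
```

Emit:
jog_arm --plan '[{"tx":0,"ty":0,"tz":0,"twist":0,"grip":1},{"tx":0,"ty":0,"tz":0,"twist":0,"grip":1}]'

```text
t: 4.73
position: [0.4712, -0.1964, 0.2349]
tool_rot: [[0.971, 0.239, 0.0], [0.239, -0.971, 0.0], [0.0, 0.0, -1.0]]
force: [-0.1, 0.0, -2.7]
width: 0.0327
finger_force: 50.5
```

```bash
python3 - <<'E'
from h import *
im,W=cloud("wrist"); cv2.imwrite("pics/w2.png",im)
i2,W2=cloud("side"); a=cv2.resize(i2[80:280,200:400],(560,560))
cv2.imwrite("pics/w2s.png",np.hstack([im[:, :400],cv2.resize(i2[80:280,210:400],(400,420))]))
E
```

```text
(no output)
```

View pics/w2s.png

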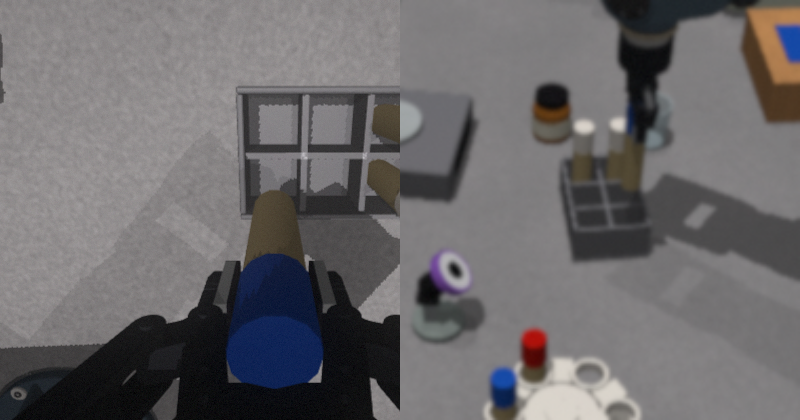

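The left half shows the blue vessel held straight over the near free cell (px 250-300, row 190). The right half shows it upright above the crate. I'll lower it.

Emit:
jog_arm --plan '[{"tx":0.1,"ty":0.05,"tz":-3,"twist":0,"grip":1},{"tx":0,"ty":0,"tz":-3,"twist":0,"grip":1},{"tx":0,"ty":0,"tz":-2.5,"twist":0,"grip":1},{"tx":0,"ty":0,"tz":-2,"twist":0,"grip":1},{"tx":0,"ty":0,"tz":-1,"twist":0,"grip":1},{"tx":0,"ty":0,"tz":-0.5,"twist":0,"grip":1},{"tx":0,"ty":0,"tz":-0.3,"twist":0,"grip":1},{"tx":0,"ty":0,"tz":-0.1,"twist":0,"grip":1},{"tx":0,"ty":0,"tz":0,"twist":0,"grip":1},{"tx":0,"ty":0,"tz":0,"twist":0,"grip":1}]'

```text
t: 5.67
position: [0.4731, -0.1952, 0.1112]
tool_rot: [[0.97, 0.241, 0.001], [0.241, -0.97, -0.001], [0.001, 0.001, -1.0]]
force: [-0.7, 0.0, -2.0]
width: 0.0325
finger_force: 50.5
```

Emit:
jog_arm --plan '[{"tx":0,"ty":0,"tz":-0.15,"twist":0,"grip":1},{"tx":0,"ty":0,"tz":-0.1,"twist":0,"grip":1},{"tx":0,"ty":0,"tz":0,"twist":0,"grip":1}]'

```text
t: 5.92
position: [0.4737, -0.1954, 0.1097]
tool_rot: [[0.971, 0.241, 0.003], [0.241, -0.971, -0.001], [0.003, 0.002, -1.0]]
force: [-2.0, 2.7, 15.9]
width: 0.0327
finger_force: 52.1
```

Emit:
jog_arm --plan '[{"tx":0,"ty":0,"tz":0,"twist":0,"grip":0.3},{"tx":0,"ty":0,"tz":0,"twist":0,"grip":0},{"tx":0,"ty":0,"tz":0,"twist":0,"grip":0},{"tx":0,"ty":0,"tz":0,"twist":0,"grip":0},{"tx":0,"ty":0,"tz":0,"twist":0,"grip":0},{"tx":0,"ty":0,"tz":2,"twist":0,"grip":0},{"tx":0,"ty":0,"tz":3.5,"twist":0,"grip":0},{"tx":0,"ty":0,"tz":4,"twist":0,"grip":0},{"tx":0,"ty":0,"tz":3.5,"twist":0,"grip":0}]'

```text
t: 6.67
position: [0.4724, -0.195, 0.2398]
tool_rot: [[0.971, 0.241, -0.0], [0.241, -0.971, 0.0], [-0.0, -0.0, -1.0]]
force: [1.0, -0.6, 0.8]
width: 0.0853
finger_force: 0.0
```

Emit:
jog_arm --plan '[{"tx":0.906,"ty":3,"tz":0,"twist":0.104,"grip":0},{"tx":0.906,"ty":3,"tz":0,"twist":0.104,"grip":0},{"tx":0.906,"ty":3,"tz":0,"twist":0.104,"grip":0},{"tx":0.906,"ty":3,"tz":0,"twist":0.104,"grip":0},{"tx":0.906,"ty":3,"tz":0,"twist":0.104,"grip":0},{"tx":0.906,"ty":3,"tz":0,"twist":0.104,"grip":0},{"tx":0.906,"ty":3,"tz":0,"twist":0.104,"grip":0},{"tx":0.906,"ty":3,"tz":0,"twist":0.104,"grip":0},{"tx":0.906,"ty":3,"tz":0,"twist":0.104,"grip":0},{"tx":0.906,"ty":3,"tz":0,"twist":0.104,"grip":0},{"tx":0.906,"ty":3,"tz":0,"twist":0.104,"grip":0},{"tx":0.906,"ty":3,"tz":0,"twist":0.104,"grip":0},{"tx":0.906,"ty":3,"tz":0,"twist":0.104,"grip":0},{"tx":0.906,"ty":3,"tz":0,"twist":0.104,"grip":0},{"tx":0,"ty":0,"tz":0,"twist":0,"grip":0}]'

```text
t: 7.92
position: [0.5999, 0.2294, 0.2372]
tool_rot: [[-0.138, 0.99, 0.0], [0.99, 0.138, 0.001], [0.001, 0.0, -1.0]]
force: [1.0, 0.4, -0.1]
width: 0.0852
finger_force: 0.0
```

```bash
python3 - <<'E'
from h import *
print(manip.get_obs()["position"])
for n in ("wrist","top"):
    im,W=cloud(n); z=W[...,2]
    b,g,r=[im[...,i].astype(int) for i in range(3)]
    top=(z>.14)&(z<.175)
    for c0,m in(("blue",(b>r+40)&top),("red",(r>b+50)&top)):
        N,l,s,c=cv2.connectedComponentsWithStats(m.astype(np.uint8))
        for i in range(1,N):
            if s[i,4]>30: p=W[l==i]; print(n,c0,s[i],np.median(p,0).round(4),((p.min(0)+p.max(0))/2).round(4))
E
```

```text
[0.5998714  0.22939793 0.23720332]
wrist blue [ 253  207   47   45 1522] [0.6009 0.2284 0.1619] [0.601  0.2267 0.1611]
wrist red [ 204  291   43   36 1177] [0.5723 0.1582 0.1619] [0.5722 0.1577 0.1619]
top blue [332 234  12  12 108] [ 0.4747 -0.1951  0.1566] [ 0.4747 -0.1944  0.1539]
top red [112 172  10  10  75] [0.6443 0.4608 0.1704] [0.6433 0.4614 0.1676]
top red [214 198  11  11  94] [0.5726 0.1548 0.1632] [0.5722 0.1543 0.1627]
```

Emit:
jog_arm --plan '[{"tx":0.05,"ty":0,"tz":-3,"twist":0,"grip":0},{"tx":0,"ty":0,"tz":-3,"twist":0,"grip":0},{"tx":0,"ty":0,"tz":-3,"twist":0,"grip":0},{"tx":0,"ty":0,"tz":-2,"twist":0,"grip":0},{"tx":0,"ty":0,"tz":-1.5,"twist":0,"grip":0},{"tx":0,"ty":0,"tz":0,"twist":0,"grip":0.4},{"tx":0,"ty":0,"tz":0,"twist":0,"grip":1},{"tx":0,"ty":0,"tz":0,"twist":0,"grip":1},{"tx":0,"ty":0,"tz":0,"twist":0,"grip":1},{"tx":0,"ty":0,"tz":0,"twist":0,"grip":1},{"tx":0,"ty":0,"tz":0,"twist":0,"grip":1},{"tx":0,"ty":0,"tz":0,"twist":0,"grip":1}]'

```text
t: 9.02
position: [0.6007, 0.2251, 0.1145]
tool_rot: [[-0.128, 0.992, 0.003], [0.992, 0.128, 0.001], [0.0, 0.003, -1.0]]
force: [-1.0, -0.7, 7.1]
width: 0.0329
finger_force: 49.5
```

Emit:
jog_arm --plan '[{"tx":0,"ty":0,"tz":1.5,"twist":0,"grip":1},{"tx":0,"ty":0,"tz":3,"twist":0,"grip":1},{"tx":0,"ty":0,"tz":3,"twist":0,"grip":1},{"tx":0,"ty":0,"tz":3.5,"twist":0,"grip":1},{"tx":0,"ty":0,"tz":3.5,"twist":0,"grip":1},{"tx":0,"ty":0,"tz":3,"twist":0,"grip":1},{"tx":-0.515,"ty":-2.91,"tz":0,"twist":-0.104,"grip":1},{"tx":-0.515,"ty":-2.91,"tz":0,"twist":-0.104,"grip":1},{"tx":-0.515,"ty":-2.91,"tz":0,"twist":-0.104,"grip":1},{"tx":-0.515,"ty":-2.91,"tz":0,"twist":-0.104,"grip":1},{"tx":-0.515,"ty":-2.91,"tz":0,"twist":-0.104,"grip":1},{"tx":-0.515,"ty":-2.91,"tz":0,"twist":-0.104,"grip":1},{"tx":-0.515,"ty":-2.91,"tz":0,"twist":-0.104,"grip":1},{"tx":-0.515,"ty":-2.91,"tz":0,"twist":-0.104,"grip":1},{"tx":-0.515,"ty":-2.91,"tz":0,"twist":-0.104,"grip":1},{"tx":-0.515,"ty":-2.91,"tz":0,"twist":-0.104,"grip":1},{"tx":-0.515,"ty":-2.91,"tz":0,"twist":-0.104,"grip":1},{"tx":-0.515,"ty":-2.91,"tz":0,"twist":-0.104,"grip":1},{"tx":-0.515,"ty":-2.91,"tz":0,"twist":-0.104,"grip":1},{"tx":-0.515,"ty":-2.91,"tz":0,"twist":-0.104,"grip":1}]'

```text
t: 10.68
position: [0.5271, -0.1837, 0.2881]
tool_rot: [[0.972, 0.236, 0.0], [0.236, -0.972, -0.0], [0.0, 0.0, -1.0]]
force: [0.2, 0.3, -2.2]
width: 0.0328
finger_force: 50.3
```

Emit:
jog_arm --plan '[{"tx":0,"ty":0,"tz":0,"twist":0,"grip":1},{"tx":0,"ty":0,"tz":0,"twist":0,"grip":1}]'

```text
t: 10.85
position: [0.5273, -0.1835, 0.2878]
tool_rot: [[0.971, 0.239, -0.0], [0.239, -0.971, 0.0], [-0.0, -0.0, -1.0]]
force: [-0.4, -0.2, -1.4]
width: 0.0328
finger_force: 50.4
```

Emit:
jog_arm --plan '[{"tx":0.15,"ty":0.1,"tz":-3.5,"twist":0,"grip":1},{"tx":0,"ty":0,"tz":-3.5,"twist":0,"grip":1},{"tx":0,"ty":0,"tz":-3.5,"twist":0,"grip":1},{"tx":0,"ty":0,"tz":-3,"twist":0,"grip":1},{"tx":0,"ty":0,"tz":-2,"twist":0,"grip":1},{"tx":0,"ty":0,"tz":-1.2,"twist":0,"grip":1},{"tx":0,"ty":0,"tz":-0.6,"twist":0,"grip":1},{"tx":0,"ty":0,"tz":-0.3,"twist":0,"grip":1},{"tx":0,"ty":0,"tz":-0.2,"twist":0,"grip":1},{"tx":0,"ty":0,"tz":-0.15,"twist":0,"grip":1},{"tx":0,"ty":0,"tz":0,"twist":0,"grip":1}]'

```text
t: 11.77
position: [0.5297, -0.1816, 0.109]
tool_rot: [[0.97, 0.241, 0.001], [0.241, -0.97, -0.001], [0.001, 0.001, -1.0]]
force: [-1.2, -0.1, -2.2]
width: 0.0329
finger_force: 50.4
```

Emit:
jog_arm --plan '[{"tx":0,"ty":0,"tz":-0.1,"twist":0,"grip":1},{"tx":0,"ty":0,"tz":-0.1,"twist":0,"grip":1},{"tx":0,"ty":0,"tz":0,"twist":0,"grip":1}]'

```text
t: 12.02
position: [0.5305, -0.1818, 0.1084]
tool_rot: [[0.971, 0.241, 0.003], [0.241, -0.971, -0.001], [0.003, 0.002, -1.0]]
force: [-2.5, 1.2, 11.9]
width: 0.0326
finger_force: 51.4
```

Emit:
jog_arm --plan '[{"tx":0,"ty":0,"tz":0,"twist":0,"grip":0.3},{"tx":0,"ty":0,"tz":0,"twist":0,"grip":0},{"tx":0,"ty":0,"tz":0,"twist":0,"grip":0},{"tx":0,"ty":0,"tz":0,"twist":0,"grip":0},{"tx":0,"ty":0,"tz":0,"twist":0,"grip":0},{"tx":0,"ty":0,"tz":2,"twist":0,"grip":0},{"tx":0,"ty":0,"tz":3.5,"twist":0,"grip":0},{"tx":0,"ty":0,"tz":4,"twist":0,"grip":0},{"tx":0,"ty":0,"tz":3.6,"twist":0,"grip":0}]'

```text
t: 12.77
position: [0.5291, -0.1814, 0.2391]
tool_rot: [[0.971, 0.241, -0.0], [0.241, -0.971, 0.0], [-0.0, -0.0, -1.0]]
force: [0.1, 0.2, -0.1]
width: 0.0851
finger_force: 0.0
```

Emit:
jog_arm --plan '[{"tx":0.26,"ty":2.115,"tz":0,"twist":0.1244,"grip":0},{"tx":0.26,"ty":2.115,"tz":0,"twist":0.1244,"grip":0},{"tx":0.26,"ty":2.115,"tz":0,"twist":0.1244,"grip":0},{"tx":0.26,"ty":2.115,"tz":0,"twist":0.1244,"grip":0},{"tx":0.26,"ty":2.115,"tz":0,"twist":0.1244,"grip":0},{"tx":0.26,"ty":2.115,"tz":0,"twist":0.1244,"grip":0},{"tx":0.26,"ty":2.115,"tz":0,"twist":0.1244,"grip":0},{"tx":0.26,"ty":2.115,"tz":0,"twist":0.1244,"grip":0},{"tx":0.26,"ty":2.115,"tz":0,"twist":0.1244,"grip":0},{"tx":0.26,"ty":2.115,"tz":0,"twist":0.1244,"grip":0},{"tx":0.26,"ty":2.115,"tz":0,"twist":0.1244,"grip":0},{"tx":0.26,"ty":2.115,"tz":0,"twist":0.1244,"grip":0},{"tx":0.26,"ty":2.115,"tz":0,"twist":0.1244,"grip":0},{"tx":0.26,"ty":2.115,"tz":0,"twist":0.1244,"grip":0},{"tx":0.26,"ty":2.115,"tz":0,"twist":0.1244,"grip":0},{"tx":0.26,"ty":2.115,"tz":0,"twist":0.1244,"grip":0},{"tx":0,"ty":0,"tz":0,"twist":0,"grip":0},{"tx":0,"ty":0,"tz":0,"twist":0,"grip":0}]'

```text
t: 14.27
position: [0.5708, 0.1576, 0.237]
tool_rot: [[-0.616, 0.788, -0.0], [0.788, 0.616, -0.0], [0.0, -0.0, -1.0]]
force: [-0.1, 0.6, 0.2]
width: 0.0858
finger_force: 0.0
```

```bash
python3 - <<'E'
from h import *
o=manip.get_obs(); print(o["position"],o["tool_rot"][:2,1])
im,W=cloud("wrist"); z=W[...,2]
b,g,r=[im[...,i].astype(int) for i in range(3)]
p=W[(z>.15)&(z<.17)&(r>b+50)]; print("red",len(p),np.median(p,0),(p.min(0)+p.max(0))/2)
np.savez("w3.npz",im=im,W=W)
i2,W2=cloud("top"); z2=W2[...,2]; p=W2[(z2>.145)&(z2<.17)&(i2[...,0].astype(int)>i2[...,2]+40.)]; print(len(p), "blue tops"); 
for s in(p[p[:,0]>.5],p[p[:,0]<.5]): print(len(s),np.median(s,0) if len(s) else "")
# rotor plate height
for w in(W,np.load("top0.npz")["W"],np.load("side0.npz")["W"]):
    d=np.hypot(w[...,0]-.5266,w[...,1]-.2143); m=(d>.102)&(d<.110); q=w[m]; a=np.degrees(np.arctan2(q[:,1]-.2143,q[:,0]-.5266)); k=np.abs(a+52)<25; print("plate",k.sum(),np.percentile(q[k][:,2],[10,50,90]) if k.sum() else "")
print(np.hypot(.5723-.5266,.157-.2143))
E
```

```text
[0.57075073 0.15759885 0.23702336] [0.78801006 0.61566221]
red 627 [0.56811107 0.16557832 0.16191562] [0.57212446 0.15837839 0.1612183 ]
209 blue tops
102 [ 0.53114399 -0.18209242  0.15746238]
107 [ 0.47547267 -0.19508057  0.15763772]
plate 20 [0.01103485 0.0117269  0.0123145 ]
plate 60 [0.00982296 0.01331756 0.0175235 ]
plate 0 
0.07329242798543384
```

Both blue vessels stand in their cells. The rotor plate is only 12 mm high, so the outside of a collar (top edge 90 mm) can be used to tilt the red vessel in the grip. I'll grasp red and draw it out.

Emit:
jog_arm --plan '[{"tx":0.1,"ty":-0.05,"tz":-3,"twist":0,"grip":0},{"tx":0,"ty":0,"tz":-3,"twist":0,"grip":0},{"tx":0,"ty":0,"tz":-3,"twist":0,"grip":0},{"tx":0,"ty":0,"tz":-2,"twist":0,"grip":0},{"tx":0,"ty":0,"tz":-1.4,"twist":0,"grip":0},{"tx":0,"ty":0,"tz":0,"twist":0,"grip":0.4},{"tx":0,"ty":0,"tz":0,"twist":0,"grip":1},{"tx":0,"ty":0,"tz":0,"twist":0,"grip":1},{"tx":0,"ty":0,"tz":0,"twist":0,"grip":1},{"tx":0,"ty":0,"tz":0,"twist":0,"grip":1},{"tx":0,"ty":0,"tz":0,"twist":0,"grip":1},{"tx":0,"ty":0,"tz":0,"twist":0,"grip":1}]'

```text
t: 15.37
position: [0.5727, 0.1565, 0.1148]
tool_rot: [[-0.615, 0.788, 0.002], [0.788, 0.615, 0.0], [-0.001, 0.002, -1.0]]
force: [-0.8, -0.3, 7.3]
width: 0.033
finger_force: 49.8
```

Emit:
jog_arm --plan '[{"tx":0,"ty":0,"tz":1.5,"twist":0,"grip":1},{"tx":0,"ty":0,"tz":3,"twist":0,"grip":1},{"tx":0,"ty":0,"tz":3,"twist":0,"grip":1},{"tx":0,"ty":0,"tz":3,"twist":0,"grip":1},{"tx":0,"ty":0,"tz":0.5,"twist":0,"grip":1},{"tx":0,"ty":0,"tz":0,"twist":0,"grip":1},{"tx":0,"ty":0,"tz":0,"twist":0,"grip":1},{"tx":0,"ty":0,"tz":0,"twist":0,"grip":1},{"tx":0,"ty":0,"tz":0,"twist":0,"grip":1}]'

```text
t: 16.12
position: [0.5713, 0.1563, 0.2217]
tool_rot: [[-0.615, 0.788, -0.003], [0.788, 0.615, -0.0], [0.001, -0.002, -1.0]]
force: [0.4, 0.4, -2.0]
width: 0.0325
finger_force: 50.4
```

Emit:
jog_arm --plan '[{"tx":1.6,"ty":-2.05,"tz":0,"twist":0,"grip":1},{"tx":1.6,"ty":-2.05,"tz":0,"twist":0,"grip":1},{"tx":0,"ty":0,"tz":-2,"twist":0,"grip":1},{"tx":0,"ty":0,"tz":-3,"twist":0,"grip":1},{"tx":0,"ty":0,"tz":-2,"twist":0,"grip":1},{"tx":0,"ty":0,"tz":-1,"twist":0,"grip":1},{"tx":0,"ty":0,"tz":0,"twist":0,"grip":1},{"tx":0,"ty":0,"tz":0,"twist":0,"grip":1}]' --squeeze 25

```text
t: 16.78
position: [0.604, 0.1155, 0.1433]
tool_rot: [[-0.616, 0.788, -0.001], [0.788, 0.616, -0.0], [0.0, -0.0, -1.0]]
force: [0.8, -0.2, -2.5]
width: 0.0328
finger_force: 50.3
```

Emit:
jog_arm --plan '[{"tx":-0.3,"ty":0.4,"tz":0,"twist":0,"grip":1},{"tx":-0.3,"ty":0.4,"tz":0,"twist":0,"grip":1},{"tx":-0.3,"ty":0.4,"tz":0,"twist":0,"grip":1},{"tx":-0.3,"ty":0.4,"tz":0,"twist":0,"grip":1},{"tx":0,"ty":0,"tz":0,"twist":0,"grip":1}]'

```text
t: 17.2
position: [0.5927, 0.1316, 0.1453]
tool_rot: [[-0.616, 0.787, 0.004], [0.787, 0.616, -0.001], [-0.004, 0.003, -1.0]]
force: [2.2, -6.3, 2.6]
width: 0.0328
finger_force: 51.4
```

Emit:
jog_arm --plan '[{"tx":-0.3,"ty":0.39,"tz":0,"twist":0,"grip":1},{"tx":-0.3,"ty":0.39,"tz":0,"twist":0,"grip":1},{"tx":-0.3,"ty":0.39,"tz":-0.1,"twist":0,"grip":1},{"tx":-0.3,"ty":0.39,"tz":-0.1,"twist":0,"grip":1},{"tx":-0.3,"ty":0.39,"tz":-0.1,"twist":0,"grip":1},{"tx":-0.3,"ty":0.39,"tz":-0.1,"twist":0,"grip":1},{"tx":-0.3,"ty":0.39,"tz":-0.15,"twist":0,"grip":1},{"tx":-0.3,"ty":0.39,"tz":-0.15,"twist":0,"grip":1},{"tx":0,"ty":0,"tz":0,"twist":0,"grip":1}]'

```text
t: 17.95
position: [0.5683, 0.1628, 0.1377]
tool_rot: [[-0.616, 0.788, 0.003], [0.788, 0.616, -0.001], [-0.003, 0.002, -1.0]]
force: [1.1, -5.9, 1.2]
width: 0.0327
finger_force: 55.6
```

```bash
python3 - <<'E'
from h import *
im,_=cloud("wrist"); i2,_=cloud("side")
cv2.imwrite("pics/w4.png",np.hstack([im[:,80:480],cv2.resize(i2[150:345,180:370],(400,420))]))
E
```

```text
(no output)
```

View pics/w4.png

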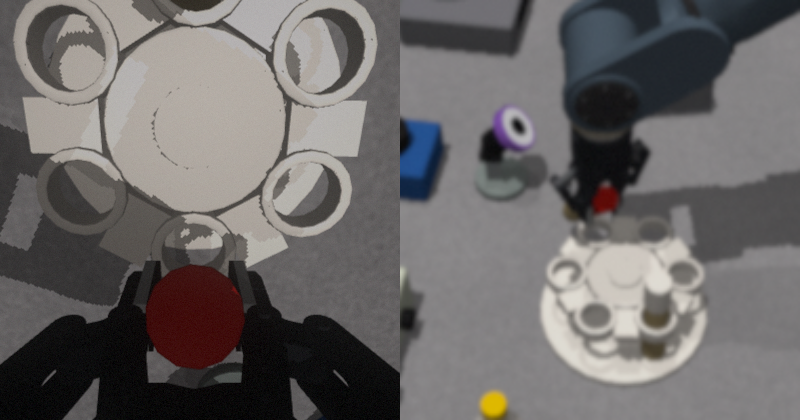

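The wrist view shows the red cap's end face (px 195,315) looking at the camera, so the vessel is leaning inward over the rotor. I'll measure the tilt from the depth of the cap face.

```bash
cat > cap.py <<'E'
from h import *
im,W=cloud("wrist"); b,g,r=[im[...,i].astype(int) for i in range(3)]
m=((r>b+40)&(r>g+40)).astype(np.uint8); m=cv2.erode(m,np.ones((5,5)))
N,l,s,c=cv2.connectedComponentsWithStats(m); i=1+s[1:,4].argmax(); P=W[l==i]; P=P[~np.isnan(P[:,0])]
# RANSAC: dominant plane = cap end
rng=np.random.default_rng(0); best=None
for _ in range(300):
    a=P[rng.choice(len(P),3,replace=False)]; n=np.cross(a[1]-a[0],a[2]-a[0]); n/=np.linalg.norm(n)+1e-12
    k=abs((P-a[0])@n)<.0015
    if best is None or k.sum()>best.sum(): best=k
Q=P[best]; c=Q.mean(0); n=np.linalg.svd(Q-c)[2][2]; n*=np.sign(n[2])
o=manip.get_obs(); G=o["position"]-.011*o["tool_rot"][:,2]
print("n",s[i],best.mean().round(2),"cap centre",c.round(4),"axis",n.round(3),"tilt",np.degrees(np.arccos(n[2])).round(1),"az",np.degrees(np.arctan2(n[1],n[0])).round(1))
print("foot",(c-.15*n).round(4),"tcp",o["position"].round(4),"along from foot",((G-c)@n+.15).round(4),o["force"].round(1),o["finger_force"])
E
python3 cap.py
```

```text
n [ 229  274   93   93 6636] 0.97 cap centre [0.5589 0.1747 0.181 ] axis [-0.366  0.475  0.8  ] tilt 36.9 az 127.6
foot [0.6138 0.1034 0.061 ] tcp [0.5686 0.1625 0.1379] along from foot 0.115 [ 0.4 -5.3  1.7] 55.50506690211478
```

Emit:
jog_arm --plan '[{"tx":-0.25,"ty":0.32,"tz":-0.2,"twist":0,"grip":1},{"tx":-0.25,"ty":0.32,"tz":-0.2,"twist":0,"grip":1},{"tx":-0.2,"ty":0.25,"tz":-0.2,"twist":0,"grip":1},{"tx":0,"ty":0,"tz":0,"twist":0,"grip":1}]'

```text
t: 18.43
position: [0.5616, 0.1716, 0.1317]
tool_rot: [[-0.616, 0.788, 0.003], [0.788, 0.616, -0.001], [-0.003, 0.002, -1.0]]
force: [3.5, -6.2, 0.4]
width: 0.0332
finger_force: 56.3
```

```bash
python3 cap.py
```

```text
n [ 230  285   89   69 3853] 0.98 cap centre [0.5514 0.1835 0.1754] axis [-0.439  0.567  0.697] tilt 45.8 az 127.8
foot [0.6172 0.0984 0.0708] tcp [0.5617 0.1714 0.1318] along from foot 0.116 [ 2.5 -5.8  1.3] 56.24163468601182
```

Emit:
jog_arm --plan '[{"tx":0,"ty":0,"tz":1,"twist":0,"grip":1},{"tx":0,"ty":0,"tz":2,"twist":0,"grip":1},{"tx":0,"ty":0,"tz":3,"twist":0,"grip":1},{"tx":0,"ty":0,"tz":3,"twist":0,"grip":1},{"tx":0,"ty":0,"tz":3,"twist":0,"grip":1},{"tx":0,"ty":0,"tz":2.5,"twist":0,"grip":1},{"tx":0,"ty":0,"tz":1.5,"twist":0,"grip":1},{"tx":0.13,"ty":-1.65,"tz":0,"twist":0.098,"grip":1},{"tx":0.13,"ty":-1.65,"tz":0,"twist":0.098,"grip":1},{"tx":0.13,"ty":-1.65,"tz":0,"twist":0.098,"grip":1},{"tx":0.13,"ty":-1.65,"tz":0,"twist":0.098,"grip":1},{"tx":0.13,"ty":-1.65,"tz":0,"twist":0.098,"grip":1},{"tx":0.13,"ty":-1.65,"tz":0,"twist":0.098,"grip":1},{"tx":0.13,"ty":-1.65,"tz":0,"twist":0.098,"grip":1},{"tx":0.13,"ty":-1.65,"tz":0,"twist":0.098,"grip":1},{"tx":0.13,"ty":-1.65,"tz":0,"twist":0.098,"grip":1},{"tx":0.13,"ty":-1.65,"tz":0,"twist":0.098,"grip":1},{"tx":0,"ty":0,"tz":0,"twist":0,"grip":1},{"tx":0,"ty":0,"tz":0,"twist":0,"grip":1}]' --squeeze 70

```text
t: 20.07
position: [0.5737, 0.0066, 0.2911]
tool_rot: [[-0.998, -0.069, 0.001], [-0.069, 0.998, 0.0], [-0.001, 0.0, -1.0]]
force: [0.1, 0.4, -2.6]
width: 0.0324
finger_force: 69.8
```

```bash
python3 cap.py; python3 - <<'E'
from h import *
T=np.load("top0.npz"); im=T["im"]; W=T["W"]; z=W[...,2]
# white ring face pixels in top picture; symmetric about the lens axis
k=np.zeros(z.shape,bool);k[150:180,255:282]=1; k&=(im.min(-1)>110)&(z>.09)&(z<.15)
p=W[k]; c=(p.min(0)+p.max(0))/2; n=np.linalg.svd(p-p.mean(0))[2][2]; n*=np.sign(n[2]); print("top ring",len(p),p.mean(0),c,n)
for N in("side","top"):
    i,w=cloud(N); np.savez(f"{N}5.npz",im=i,W=w)
    if N=="side": s=i
a=cv2.resize(s[150:290,180:367],None,fx=3,fy=3); cv2.imwrite("pics/s5.png",a)
S=np.load("side0.npz"); print("az side", np.degrees(np.arctan2(-.0492,-.729)))
E
```

```text
n [ 229  260   93   98 6889] 0.98 cap centre [0.556  0.0064 0.332 ] axis [-0.701 -0.043  0.712] tilt 44.6 az -176.5
foot [0.6611 0.0129 0.2252] tcp [0.5737 0.0072 0.291 ] along from foot 0.1162 [ 0.1 -0.7 -1.8] 69.80705718509853
top ring 177 [0.70667829 0.01441633 0.12206201] [0.70659144 0.01433847 0.12215492] [-0.71603443 -0.03417065  0.69722813]
az side -176.13897937992448
```

View pics/s5.png

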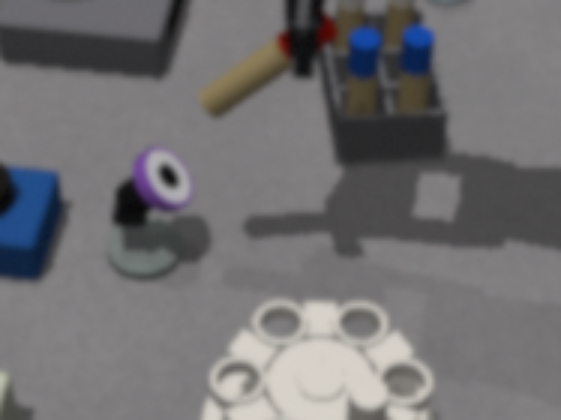

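Red hangs tilted at 44.6° (foot at px 210,105), pointing at the lens (px 168,178), and both blue vessels stand in the crate. It needs to go 5.6 cm down and 0.4 cm back.

Emit:
jog_arm --plan '[{"tx":-0.4,"ty":-0.1,"tz":-1,"twist":0,"grip":1},{"tx":0,"ty":0,"tz":-1.5,"twist":0,"grip":1},{"tx":0,"ty":0,"tz":-1.5,"twist":0,"grip":1},{"tx":0,"ty":0,"tz":-1,"twist":0,"grip":1},{"tx":0,"ty":0,"tz":-0.5,"twist":0,"grip":1},{"tx":0,"ty":0,"tz":0,"twist":0,"grip":1},{"tx":0,"ty":0,"tz":0,"twist":0,"grip":1},{"tx":0,"ty":0,"tz":0,"twist":0,"grip":1},{"tx":0,"ty":0,"tz":0,"twist":0,"grip":1},{"tx":0,"ty":0,"tz":0,"twist":0,"grip":1},{"tx":0,"ty":0,"tz":0,"twist":0,"grip":1}]'

```text
t: 21.13
position: [0.57, 0.0055, 0.2357]
tool_rot: [[-0.997, -0.072, 0.001], [-0.072, 0.997, -0.0], [-0.001, -0.0, -1.0]]
force: [-0.2, -0.3, -2.3]
width: 0.0326
finger_force: 69.8
```

```bash
python3 cap.py; python3 - <<'E'
from h import *
i,W=cloud("side"); a=cv2.resize(i[150:290,180:367],None,fx=3,fy=3); cv2.imwrite("pics/s6.png",a)
E
```

```text
n [ 229  260   93   98 6895] 0.98 cap centre [0.5523 0.0052 0.2765] axis [-0.703 -0.046  0.71 ] tilt 44.8 az -176.3
foot [0.6577 0.0121 0.1701] tcp [0.57   0.0055 0.2356] along from foot 0.1163 [ 0.9 -0.6 -2.8] 69.78694019839168
```

View pics/s6.png

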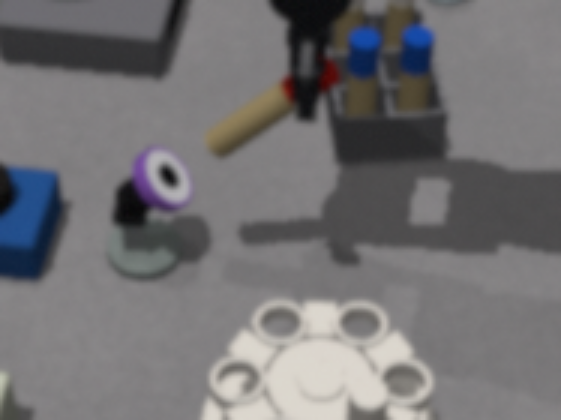

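The foot (px 220,145) faces the lens (px 168,178) squarely, at the measured target and about 70 mm off.

```bash
python3 -c "
from bench import manip
print(manip.job_done())"
```

```text
the job is handed in; nothing more can be done
None
```

The job is handed in (no verdict came back): both blue-capped vessels stand in free crate cells, and the gripper holds the red one still, leaning about 45°, its foot centred about 7 cm in front of the lens by my last measurement.

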